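# Lock down the model town's fan unit with the big hex key

### The arm

A 6-joint arm with a two-finger parallel gripper is mounted at the origin on the work surface. World frame = base frame: x ahead of the robot, y to its left, z up, the work surface at z = 0. Lengths are in m, angles in degrees, forces in N, time in s.
With the tool pointing down it reaches from about 0.3 to 0.75 m from the base axis. Payload 8.5 kg.
Tool frame: the origin (TCP) lies midway between the tips of the shut fingers; the grasp point (between the pads) lies 19 mm behind it; z points along the fingers, y is the direction in which the jaws open and shut (so a half turn about z gives the same grasp; the last joint's range is limited). The gripper opens to 85 mm and grips with 20 to 120 N. Pads are 22 mm wide; open, the fingers measure 114 mm over their backs; the gripper's body (76 mm by 85 mm) begins 54 mm behind the grasp point. The pads swing forward as they close: fully open they stand 13 mm farther back than shut.
Start: joints at [-77.366, 21.807, 74.336, -0, 83.858, -12.336], TCP at [0.232, -0.499, 0.231] pointing down, gripper open.
Joint ranges: [-178.18, 178.18], [-50.72, 133.34], [12.68, 142.11], [-81.47, 261.47], [9.98, 163.14], [-165.26, 165.26]. Speed limits (degrees/s): [136.94, 136.94, 180, 180, 180, 180].

### API

Orientations are given as a 3x3 rotation matrix whose columns are the frame's x, y, z axes.
In Python, from rig import status, eyes, env gives the robot as it stands. The module is installed in compiled form; this text tells all that it offers.
- The arm moves only by the tool play_rows, never from a script. Its argument "targets" is text: rows parted by semicolons, each of 5 numbers parted by spaces: the shift along the tool's x, y, z in m, then the turn about the tool's z in rad, then the closure, from 0 (fully open) to 1 (shut). A call has 1 to 5 rows; each row is the pose to reach, as a shift and turn from the pose commanded when the call began, along the tool's axes at that moment; what a row does not reach only later rows make up. A row lasts 1/10 s, in which the tool goes at most 50 mm and 8.59 degrees, less where a joint would pass 70% of its speed; a pose out of reach is approached as far as the arm can. A call with a gripper value outside its range is refused whole. The fingers move at their own pace and stop on an object; "force" is the grip in N (left out, the last holds). Time passes only in rows, so rows that repeat a pose let the fingers close. It gives the time, the measured TCP pose, the force and the opening at its end, in the units of the state.
- status.observe(): the state, without advancing time (a new reading comes with each control period).
- eyes.get_image(name): name is "scene" or "top"; returns a dict with "pixels" (420x560x3 uint8, red, green, blue), "range_z" (420x560 float32, m along the optical axis (not along the pixel's ray), 0 where there is no reading), "mtx" (3x3 intrinsics, pixels), "k1" (the pictures are not rectified: a ray, as slopes to the right and down, at radius r is drawn at 1 + k1 r^2 times it, then the intrinsics apply), "world_to_cam" (4x4, takes a point from world to camera coordinates). Camera axes: x right, y up, looking along -z (the intrinsics and any distortion apply to the point x, -y, -z); pixel columns grow to the right and rows downward; lengths in m; the calibration is good to about 2 mm. A picture is of the moment at which its call begins.
- env.close_job(): hands the job in, once; it reports no verdict.
The state is a dict: "time_s": time; "q": joint angles; "qvel": joint speeds; "joint_efforts": joint torques, N m; "position": TCP position; "tool_rot": TCP orientation; "ft_force": force on the tool from outside, world axes, zero at the start; "wrist_torque": the same for the moment, N m; "grip_width": finger opening in m.
Only numpy, scipy, OpenCV 4.12 (cv2) and the standard library are available. Lean on these libraries where they do the work, as an engineer would, in place of code of your own. Each camera call takes 0.05 s, during which the arm holds its last target.

### The job

Take the big T-handled hex key out of its wooden stand, push it fully home into the hexagon socket of the fan unit's locking screw, and only then turn the screw clockwise (seen from above) until its pointer comes up against the stop. Let go and leave the key standing in the socket. The thin hex key and the other fan unit, which has an ordinary outside-hexagon bolt, are not part of the job.

Things in the scene. Friction and masses are not known exactly. Their poses are not given: they have to be found in the camera images.
- key: Big T hex key, 0.3 kg, upright in a wooden stand. Origin: centre of the shank's foot, z up. Steel shank 17 mm across flats, 100 mm long; black crossbar on top 100 mm long (key's x), 24 wide, 22 high, its middle 111 mm above the origin. Two hexagon corners point along +x and -x, like the bar. Stand 70 mm high, hole 60 mm deep: lift out straight up. Not the thin one (8 mm shank, 70 mm bar).
- socket (a point): Centre of the screw's hexagon socket, on its floor, 24 mm above the table, z up. Socket 18.4 mm across flats for 18 mm up, then a hexagonal dish flaring to 34 mm at its mouth, 32 mm above this point. Two corners lie along +x and -x. Key enters any of six ways, matched to about 10 degrees; home, its foot is on this floor. x follows the pointer, turning with the screw.
- screw (a joint): Angle of the locking screw, rad: grows turning clockwise seen from above. Starts between 0 and 0.45; 1.3 is its end, pointer (steel finger reaching 42 mm from the axis) against the stop. Friction 0.12 N m; stays where left. The key has about 10 degrees of play each way before it drives the screw. The screw sits in a soft bush giving up to 12 mm sideways (0.25 N per mm).
- mount: The fan unit, fixed to the table. Origin on the table under the screw, z up. Aluminium plate 205 x 105 x 12 mm, long along x; screw on a round rubber pad 94 mm wide near its +x end; black fan 80 mm square centred 105 mm to -x of the screw, top 71 mm above the table. Steel stop block on the pad 40 mm to +x of the screw. The other unit, with a plain outside-hexagon bolt, is not this one.

How it is judged (in metres and radians):
On the way, in this order (a step that is already met when the one before it is completed fails the run):
1. the key stands fully home in the socket (foot within 7 mm of the floor) while the screw is still short of its stop (z of key in the frame of socket below 0.007 m and horizontal distance between key and socket below 0.008 m and angle between key's own z axis and vertical below 0.2 rad and value of joint screw below 0.9 rad), for 0.2 s.
2. the screw is turned to its stop (joint above 1.1) with the key fully home (z of key in the frame of socket below 0.007 m and horizontal distance between key and socket below 0.008 m and angle between key's own z axis and vertical below 0.2 rad and value of joint screw above 1.1 rad), for 0.2 s.
At the end, for the whole second after the job is handed in: The screw is against its stop (joint above 1.1 of 1.3 rad) and the big key, let go, stands at rest in its socket: foot within 7 mm of the socket floor in height and 8 mm sideways, leaning less than 0.2 rad (all of step 2 and linear speed of key below 0.03 m/s and contact force between the fingers and key below 0.1 N); the robot touches nothing.
It fails at once if the screw is turned (joint beyond 0.7) while the key is not fully home in its socket (foot more than 10 mm above the floor, or more than 15 mm aside) (value of joint screw above 0.7 rad and (z of key in the frame of socket above 0.01 m or horizontal distance between key and socket above 0.015 m)).
It also fails if it takes over 45 s, if anything falls off the work surface, if the arm or the gripper's body presses on something with over 40 N, if the wrist force passes 120 N, or if a joint passes its speed limit or range.

## Working session

There is one attempt and no reset: what is moved stays moved. The work goes in short steps, Python scripts to look and compute and a tool call to move; the robot and the scene stay as the last step left them, time stands still between calls to the robot, and variables do not carry over. Pictures are saved under pics/ and viewed, and the job is handed in when it is done.

Besides the shell and the picture viewer there is one more tool, called after "Call:" as a command line: name --argument value ..., lists and objects as JSON in quotes. play_rows: Moves the arm, as the interface text tells. Its arguments: {"type":"object","properties":{"targets":{"type":"string"},"force":{"type":"number"}},"required":["targets"]}

```bash
ls; mkdir -p pics
cat > h.py <<'E'
import numpy as np, cv2
from rig import status, eyes, env
def grab(n):
    d=eyes.get_image(n); return d
def save(d,fn): cv2.imwrite('pics/'+fn,cv2.cvtColor(d['pixels'],cv2.COLOR_RGB2BGR))
def rays(d):
    K=d['mtx'];h,w=d['range_z'].shape
    u,v=np.meshgrid(np.arange(w),np.arange(h))
    p=np.stack([u,v],-1).reshape(-1,1,2).astype(float)
    q=cv2.undistortPoints(p,K,np.array([d['k1'],0,0,0,0.])).reshape(h,w,2)
    return q
def world(d):
    q=rays(d);z=d['range_z']
    c=np.stack([q[...,0]*z,-q[...,1]*z,-z,np.ones_like(z)],-1)
    return (c@np.linalg.inv(d['world_to_cam']).T)[...,:3]
def onplane(d,u,v,z):
    q=cv2.undistortPoints(np.array([[[u,v]]],float),d['mtx'],np.array([d['k1'],0,0,0,0.])).ravel()
    M=np.linalg.inv(d['world_to_cam']);r=M[:3,:3]@np.array([q[0],-q[1],-1]);o=M[:3,3]
    return o+r*(z-o[2])/r[2]
def proj(d,p):
    c=d['world_to_cam']@np.append(p,1)
    r,_=cv2.projectPoints(np.array([[c[0],-c[1],-c[2]]]),np.zeros(3),np.zeros(3),d['mtx'],np.array([d['k1'],0,0,0,0.]))
    return r.ravel()
E
python3 - <<'E'
from h import *
s=status.observe();print(s)
for n in('scene','top'):
    d=grab(n);save(d,n+'0.png');print(n,d['mtx'],d['k1'],np.linalg.inv(d['world_to_cam']))
    np.savez(n+'0.npz',**d)
E
```

```text
pics
{'time_s': 0.0, 'q': array([-7.73668828e+01,  2.18407518e+01,  7.43848647e+01, -2.03988914e-04,
        8.38577331e+01, -1.23360676e+01]), 'qvel': array([-0.04229343,  0.08919936, -0.04682297,  0.02901759, -0.1240763 ,
        0.05295036]), 'joint_efforts': array([ 7.79852735e-05, -4.48457623e+01, -2.31278515e+01, -2.27912269e-04,
        4.78702364e-03, -1.29266940e-05]), 'position': array([ 0.23210101, -0.49830471,  0.23071336]), 'tool_rot': array([[ 9.06534839e-01,  4.22130883e-01, -3.21613091e-04],
       [ 4.22130893e-01, -9.06533781e-01,  1.41873261e-03],
       [ 3.07337719e-04, -1.42189336e-03, -9.99998942e-01]]), 'ft_force': array([-0.02882711, -0.23535934,  0.0913493 ]), 'wrist_torque': array([-0.05213624,  0.00914306, -0.06790191]), 'grip_width': 0.0853612781306864}
scene [[476.0870785    0.         284.0353399 ]
 [  0.         476.0870785  210.19494963]
 [  0.           0.           1.        ]] -0.15343394223592496 [[ 0.70282203 -0.49505936  0.51083992  0.96786633]
 [ 0.71134704  0.4838969  -0.50973442 -0.42691429]
 [ 0.00515494  0.72163705  0.69225241  0.61722001]
 [ 0.          0.          0.          1.        ]]
top [[414.27358233   0.         280.66186109]
 [  0.         414.27358233 206.87483498]
 [  0.           0.           1.        ]] -0.06581464696872717 [[ 0.01738199  0.9891191  -0.14608655  0.4196956 ]
 [-0.99972901  0.0149306  -0.01786026  0.00446698]
 [-0.01548476  0.14635741  0.98911058  0.76135279]
 [ 0.          0.          0.          1.        ]]
```

View pics/scene0.png

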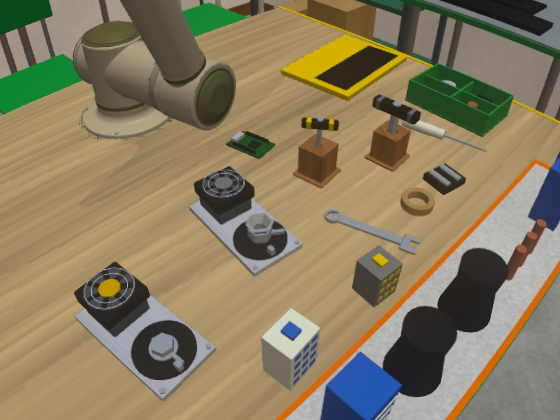

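View pics/top0.png

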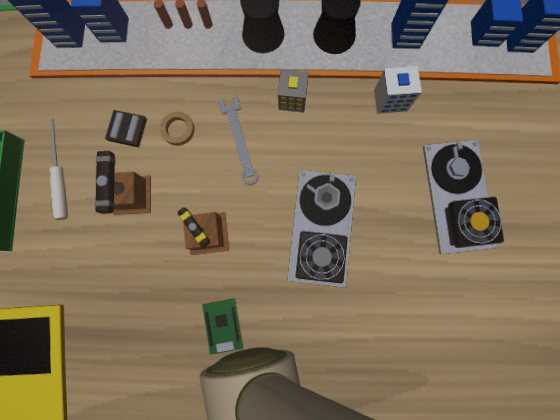

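Scene view: the big key is the black T at (396,108) and the socket unit's screw is at (262,228). The outside-hexagon unit is at lower left. In the top view the big key bar is at (105,182) and the socket at (327,197). Next I'll enlarge and measure.

Run:
```python
from h import *
T=dict(np.load('top0.npz'));S=dict(np.load('scene0.npz'))
def crop(d,u0,v0,u1,v1,k): 
    return cv2.resize(cv2.cvtColor(d['pixels'],cv2.COLOR_RGB2BGR)[v0:v1,u0:u1],None,fx=k,fy=k,interpolation=cv2.INTER_CUBIC)
a=crop(T,285,165,365,225,5);b=crop(S,220,195,300,255,5);c=crop(T,75,140,155,220,4);e=crop(S,360,85,440,165,4)
cv2.imwrite('pics/c1.png',np.hstack([a,b]));cv2.imwrite('pics/c2.png',np.hstack([c,e]))
for n,d in(('top',T),('scene',S)):
    W=world(d)
    # black key bar: points z 0.1-0.15
    g=d['pixels'].max(-1)
    def cl(x0,x1,y0,y1,z0,z1,dark=None):
        m=(W[...,0]>x0)&(W[...,0]<x1)&(W[...,1]>y0)&(W[...,1]<y1)&(W[...,2]>z0)&(W[...,2]<z1)&(d['range_z']>0)
        return m
    if n=='top': c0=W[182,105]; print('key px',c0,'socket px',W[197,327],'table',W[100,200])
    m=cl(c0[0]-.09,c0[0]+.09,c0[1]-.09,c0[1]+.09,.105,.2)
    P=W[m];print(n,m.sum(),np.percentile(P[:,2],[1,10,50,90,99]))
    zt=np.percentile(P[:,2],50)
    Q=P[:,:2].astype(np.float32)
    r=cv2.minAreaRect(Q);print(r,cv2.boxPoints(r))
```

```text
key px [0.54800498 0.29366692 0.13286618] socket px [ 0.54797911 -0.06557113  0.02336369] table [0.7402588  0.17913678 0.00090012]
top 1110 [0.11386218 0.12044191 0.13093091 0.13300612 0.13426663]
((0.5505694150924683, 0.29882916808128357), (0.0989425778388977, 0.024385865777730942), 3.685037136077881) [[0.50041676 0.30781728]
 [0.5019841  0.28348184]
 [0.6007221  0.28984106]
 [0.5991547  0.3141765 ]]
scene 710 [0.10685456 0.11540521 0.12811257 0.13335718 0.13477294]
((0.5510740876197815, 0.2976614832878113), (0.10142087936401367, 0.02507329173386097), 4.005825042724609) [[0.49961177 0.30662498]
 [0.5013633  0.28161296]
 [0.60253644 0.288698  ]
 [0.6007849  0.31371   ]]
```

Run:
```python
from h import *
T=dict(np.load('top0.npz'));S=dict(np.load('scene0.npz'))
for d in (T,S):
    W=world(d)
    c=np.array([.42,-.07]) 
    for v,u in ([(y,x) for y in range(170,226,5) for x in range(300,356,5)] if d is T else []):
        print((u,v),W[v,u].round(4), end='  ')
        if u==350: print()
```

```text
(300, 170) [ 0.6    -0.0166  0.0118]  (305, 170) [ 0.6    -0.0259  0.0123]  (310, 170) [ 6.031e-01 -3.580e-02  2.000e-04]  (315, 170) [ 0.6035 -0.0453 -0.001 ]  (320, 170) [ 6.033e-01 -5.460e-02  3.000e-04]  (325, 170) [ 0.6031 -0.0639  0.0017]  (330, 170) [ 6.038e-01 -7.350e-02 -5.000e-04]  (335, 170) [ 0.6043 -0.083  -0.0018]  (340, 170) [ 0.6045 -0.0925 -0.002 ]  (345, 170) [ 0.6045 -0.1019 -0.0015]  (350, 170) [ 6.044e-01 -1.111e-01 -4.000e-04]  
(355, 170) [ 6.046e-01 -1.206e-01 -6.000e-04]  (300, 175) [ 0.5906 -0.0167  0.0113]  (305, 175) [ 0.5907 -0.026   0.0117]  (310, 175) [ 0.5909 -0.0353  0.0112]  (315, 175) [ 0.591  -0.0445  0.0115]  (320, 175) [ 0.5893 -0.0531  0.0195]  (325, 175) [ 0.5895 -0.0623  0.0194]  (330, 175) [ 0.5874 -0.0705  0.0289]  (335, 175) [ 0.5916 -0.0815  0.0114]  (340, 175) [ 0.5919 -0.0909  0.0105]  (345, 175) [ 0.5922 -0.1002  0.0099]  (350, 175) [ 0.5914 -0.1088  0.0143]  
(355, 175) [ 5.949e-01 -1.205e-01 -5.000e-04]  (300, 180) [ 0.5809 -0.0168  0.0129]  (305, 180) [ 0.5815 -0.0261  0.0104]  (310, 180) [ 0.5805 -0.0351  0.0157]  (315, 180) [ 0.58 
[... 3742 characters left out ...]
.0626  0.0167]  (330, 220) [ 0.507  -0.0716  0.0173]  (335, 220) [ 0.5069 -0.0804  0.019 ]  (340, 220) [ 0.5072 -0.0896  0.0179]  (345, 220) [ 0.5079 -0.0994  0.0127]  (350, 220) [ 0.5079 -0.1083  0.0139]  
(355, 220) [ 0.5101 -0.1201 -0.0031]  (300, 225) [ 0.4977 -0.0177  0.0113]  (305, 225) [ 0.4979 -0.0268  0.0105]  (310, 225) [ 0.4976 -0.0357  0.0151]  (315, 225) [ 0.4982 -0.045   0.0105]  (320, 225) [ 0.4983 -0.0541  0.0112]  (325, 225) [ 0.4981 -0.0628  0.0145]  (330, 225) [ 0.4986 -0.0723  0.0104]  (335, 225) [ 0.4987 -0.0814  0.0106]  (340, 225) [ 0.4989 -0.0905  0.0107]  (345, 225) [ 0.4987 -0.0992  0.0132]  (350, 225) [ 0.4989 -0.1084  0.0126]  
(355, 225) [ 0.5005 -0.1197 -0.001 ]
```

View pics/c1.png

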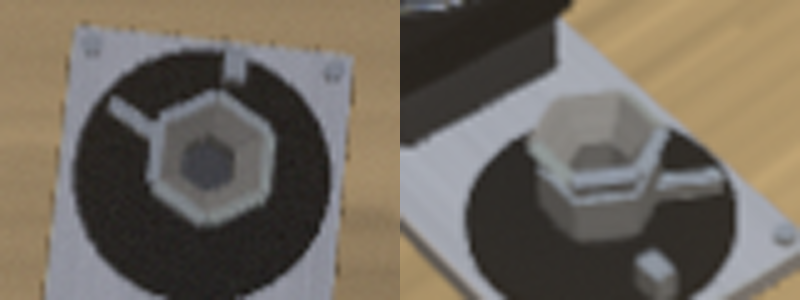

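View pics/c2.png

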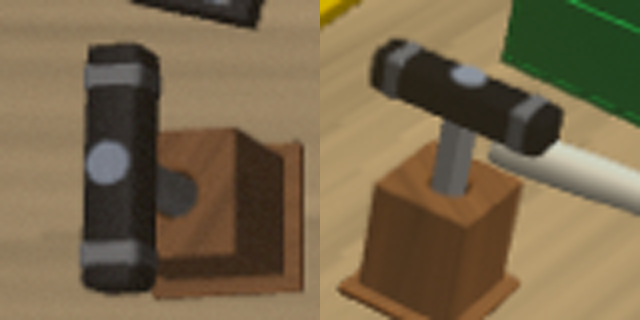

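Run:
```python
from h import *
from scipy.optimize import least_squares
T=dict(np.load('top0.npz'));S=dict(np.load('scene0.npz'))
for n,d in(('top',T),('scene',S)):
    W=world(d);ok=d['range_z']>0
    c=np.array([.546,-.063])
    r=np.hypot(W[...,0]-c[0],W[...,1]-c[1])
    m=ok&(r<.035)&(W[...,2]>.04)&(W[...,2]<.075)
    P=W[m]; rec=cv2.minEnclosingCircle(P[:,:2].astype(np.float32))
    print(n,m.sum(),'rim',rec,P[:,2].max())
    hi=W[ok&(r<.035)&(W[...,2]>.05)]
    print(cv2.minEnclosingCircle(hi[:,:2].astype(np.float32)),hi[:,:2].min(0),hi[:,:2].max(0))
    # plate rectangle
    pl=ok&(abs(W[...,0]-.52)<.2)&(abs(W[...,1]+.065)<.075)&(W[...,2]>.006)&(W[...,2]<.016)
    rr=cv2.minAreaRect(W[pl][:,:2].astype(np.float32));print('plate',rr)
    f=ok&(abs(W[...,0]-.44)<.07)&(abs(W[...,1]+.06)<.07)&(W[...,2]>.064)&(W[...,2]<.08)
    print('fan',cv2.minAreaRect(W[f][:,:2].astype(np.float32)))
    pt=ok&(r>.024)&(r<.05)&(W[...,2]>.0225)&(W[...,2]<.06)
    for p,uv in zip(W[pt],np.argwhere(pt)): 
        print(uv[::-1],p.round(4),round(np.hypot(*(p[:2]-c))*1e3),round(np.degrees(np.arctan2(*(p[:2]-c)[::-1]))))
```

```text
top 427 rim ((0.544868528842926, -0.061956532299518585), 0.023420920595526695) 0.05955198408700413
((0.544868528842926, -0.061956532299518585), 0.023420920595526695) [ 0.52158774 -0.08367188] [ 0.56758955 -0.04015318]
plate ((0.5550053119659424, -0.05675792694091797), (0.33252397179603577, 0.12515448033809662), 1.1825103759765625)
fan ((0.44009557366371155, -0.052328065037727356), (0.07926153391599655, 0.0798262506723404), 84.25119018554688)
[330 174] [ 0.5894 -0.0705  0.0283] 44 -10
[331 174] [ 0.5894 -0.0723  0.0285] 44 -12
[332 174] [ 0.5896 -0.0742  0.028 ] 45 -14
[333 174] [ 0.5886 -0.0755  0.0323] 44 -16
[334 174] [ 0.5888 -0.0774  0.0313] 45 -19
[330 175] [ 0.5874 -0.0705  0.0289] 42 -10
[331 175] [ 0.5871 -0.0721  0.0304] 42 -12
[332 175] [ 0.587  -0.0738  0.0312] 42 -15
[333 175] [ 0.5874 -0.0758  0.0296] 43 -17
[334 175] [ 0.5873 -0.0775  0.0302] 44 -19
[330 176] [ 0.5852 -0.0703  0.0308] 40 -11
[331 176] [ 0.5853 -0.0721  0.0304] 40 -13
[332 176] [ 0.5854 -0.0739  0.0302] 41 -16
[333 176] [ 0.586  -0.076   0.0276] 42 -18
[330 177] [ 0.5834 -0.0703  0.0303] 38 -11
[331 177]
[... 6862 characters left out ...]
.0244] 39 -21
[270 251] [ 0.5842 -0.0762  0.0256] 40 -19
[271 251] [ 0.5889 -0.0782  0.0309] 45 -19
[272 251] [ 0.5896 -0.0766  0.0303] 46 -17
[273 251] [ 0.5895 -0.0743  0.0284] 45 -15
[274 251] [ 0.5897 -0.0723  0.027 ] 45 -12
[275 251] [ 0.591  -0.0711  0.027 ] 46 -10
[270 252] [ 0.5851 -0.077   0.0245] 42 -20
[271 252] [ 0.5878 -0.0772  0.0268] 44 -19
[272 252] [ 0.5905 -0.0775  0.0292] 47 -18
[273 252] [ 0.5894 -0.0742  0.0257] 45 -14
[274 252] [ 0.5901 -0.0726  0.025 ] 45 -12
[275 252] [ 0.5896 -0.0699  0.0225] 44 -9
[271 253] [ 0.5885 -0.0779  0.0255] 45 -19
[272 253] [ 0.5902 -0.0773  0.0263] 46 -18
[273 253] [ 0.5893 -0.0742  0.0231] 45 -14
[272 254] [ 0.5904 -0.0775  0.0241] 47 -18
```

Measured positions:

| Item | Result |
|---|---|
| Socket | about (0.545, -0.062) |
| Fan distance | 105 mm (agrees with the given size) |
| Rim height | about 56 mm (agrees) |
| Pointer yaw | about 57° |
| Stop block | 40 mm out at -15° |
| Key bar | centre (0.551, 0.298), top at 0.133 (agrees), yaw 3.9° |

I'll take the grasp at yaw 184° so the last joint has room for the clockwise turn.

```bash
cat > go.py <<'E'
import sys
from h import *
x,y,z,yaw=map(float,sys.argv[1:5])
s=status.observe();R=s['tool_rot'];p=s['position']
cy=np.degrees(np.arctan2(R[1,0],R[0,0]))
d=R.T@(np.array([x,y,z])-p)
t=(yaw-cy+180)%360-180
print('t',round(s['time_s'],2),'pos',p.round(4),'yaw',cy.round(2),'tilt',np.degrees(np.arccos(-R[2,2])).round(2),'q',s['q'].round(1),'w',round(s['grip_width'],4),'F',s['ft_force'].round(1),'M',s['wrist_torque'].round(2))
print('shift',d.round(4),'turn',round(-np.radians(t),4))
E
python3 go.py .5508 .298 .21 183.9
```

```text
t 0.1 pos [ 0.2321 -0.4983  0.2308] yaw 24.97 tilt 0.07 q [-77.4  21.8  74.4  -0.   83.9 -12.3] w 0.0856 F [ 0.5 -0.1 -0.4] M [-0.02 -0.    0.01]
shift [ 0.6251 -0.5873  0.0217] turn -2.7738
```

Call:
play_rows --targets "0.033 -0.031 0 -0.145 0; 0.066 -0.062 0 -0.29 0; 0.099 -0.093 0 -0.435 0; 0.132 -0.124 0 -0.58 0; 0.165 -0.155 0 -0.725 0"

```text
time_s: 0.6
position: [0.3165, -0.2866, 0.2311]
tool_rot: [[0.394, 0.919, -0.0], [0.919, -0.394, 0.0], [0.0, -0.0, -1.0]]
ft_force: [1.6, -0.3, -0.9]
grip_width: 0.0852
```

```bash
python3 go.py .5508 .298 .21 183.9
```

```text
t 0.6 pos [ 0.3165 -0.2866  0.2311] yaw 66.82 tilt 0.03 q [-58.1   9.4  92.2   0.   78.4 -35. ] w 0.0852 F [ 1.6 -0.3 -0.9] M [-0.04 -0.01  0.02]
shift [ 0.6296 -0.0147  0.0214] turn -2.0434
```

Call:
play_rows --targets "0.045 -0.001 0 -0.145 0; 0.09 -0.002 0 -0.29 0; 0.135 -0.003 0 -0.435 0; 0.18 -0.004 0 -0.58 0; 0.225 -0.005 0 -0.725 0"

```text
time_s: 1.1
position: [0.4016, -0.0782, 0.2313]
tool_rot: [[-0.315, 0.949, -0.0], [0.949, 0.315, 0.0], [0.0, -0.0, -1.0]]
ft_force: [1.0, 0.1, 0.3]
grip_width: 0.0858
```

```bash
python3 go.py .5508 .298 .21 183.9
```

```text
t 1.1 pos [ 0.4016 -0.0782  0.2313] yaw 108.38 tilt 0.0 q [-27.7   7.5  94.5  -0.   78.  -46.1] w 0.0858 F [1.  0.1 0.3] M [ 0.02 -0.02  0.02]
shift [0.31   0.2602 0.0213] turn -1.3181
```

Call:
play_rows --targets "0.034 0.028 0 -0.145 0; 0.068 0.056 0 -0.29 0; 0.102 0.084 0 -0.435 0; 0.136 0.112 0.01 -0.58 0; 0.17 0.14 0.02 -0.725 0"

```text
time_s: 1.6
position: [0.4822, 0.1269, 0.211]
tool_rot: [[-0.866, 0.501, 0.0], [0.501, 0.866, -0.0], [-0.0, 0.0, -1.0]]
ft_force: [-0.0, -0.8, 0.0]
grip_width: 0.0854
```

```bash
python3 go.py .5508 .298 .21 183.9
```

```text
t 1.6 pos [0.4822 0.1269 0.211 ] yaw 149.94 tilt 0.02 q [  1.1  17.6  84.3  -0.   78.  -58.8] w 0.0854 F [-0.  -0.8  0. ] M [-0.01 -0.01 -0.04]
shift [0.0263 0.1825 0.001 ] turn -0.5926
```

Call:
play_rows --targets "0.006 0.042 0 -0.14 0; 0.012 0.084 0 -0.28 0; 0.018 0.126 0 -0.42 0; 0.024 0.168 0 -0.56 0; 0.024 0.168 0 -0.56 0"

```text
time_s: 2.1
position: [0.5467, 0.2858, 0.2099]
tool_rot: [[-0.999, -0.037, -0.001], [-0.037, 0.999, 0.001], [0.001, 0.001, -1.0]]
ft_force: [-0.1, -1.2, -0.5]
grip_width: 0.0856
```

```bash
python3 go.py .5508 .298 .19 183.9
python3 - <<'E'
from h import *
d=grab('top');save(d,'t1.png')
E
```

```text
t 2.1 pos [0.5467 0.2858 0.2099] yaw -177.89 tilt 0.07 q [ 16.6  29.5  65.1   0.1  85.5 -75.5] w 0.0856 F [-0.1 -1.2 -0.5] M [-0.03  0.06 -0.05]
shift [-0.0046  0.012   0.0199] turn -0.0313
```

View pics/t1.png

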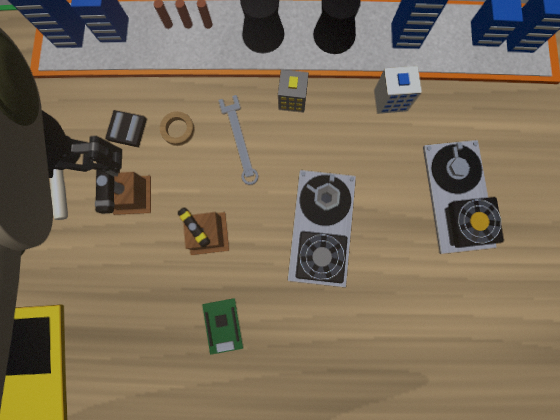

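Gripper is above the bar, at about (100,155) in the top view, and the key is undisturbed. Correct the offset, then descend.

Call:
play_rows --targets "-0.005 0.012 0.02 -0.031 0; -0.005 0.012 0.05 -0.031 0; -0.005 0.012 0.05 -0.031 0"

```text
time_s: 2.45
position: [0.549, 0.2928, 0.1577]
tool_rot: [[-0.998, -0.059, -0.008], [-0.059, 0.998, -0.003], [0.008, -0.002, -1.0]]
ft_force: [0.2, -0.4, -0.7]
grip_width: 0.0854
```

```bash
python3 go.py .5508 .298 .102 183.9
python3 - <<'E'
from h import *
d=grab('scene');save(d,'s1.png')
T=dict(np.load('top0.npz'));print(proj(T,np.array([.547,.286,.23])))
E
```

```text
t 2.45 pos [0.549  0.2928 0.1577] yaw -176.64 tilt 0.46 q [ 17.2  32.5  68.5  -0.   79.5 -76.2] w 0.0854 F [ 0.2 -0.4 -0.7] M [0.03 0.01 0.03]
shift [-0.0026  0.0052  0.0556] turn -0.0094
[ 79.62455214 168.03816875]
```

View pics/s1.png

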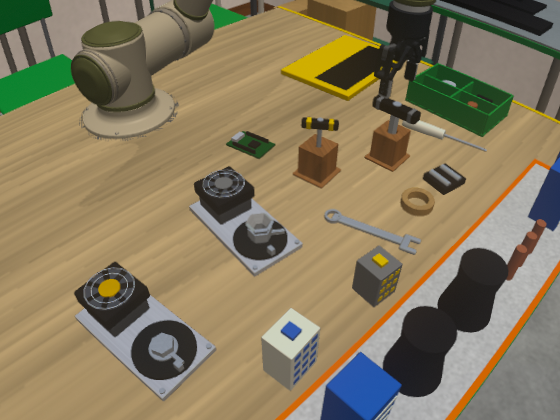

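The scene view shows the open gripper over the bar (around (400,75)). I'll let it settle to separate lag from steady error.

Call:
play_rows --targets "0 0 0 0 0; 0 0 0 0 0; 0 0 0 0 0"

```text
time_s: 2.8
position: [0.5512, 0.294, 0.1626]
tool_rot: [[-0.998, -0.06, 0.002], [-0.06, 0.998, 0.001], [-0.002, 0.0, -1.0]]
ft_force: [-0.1, -0.1, -0.2]
grip_width: 0.0855
```

```bash
python3 go.py .5508 .298 .102 183.9
```

```text
t 2.8 pos [0.5512 0.294  0.1626] yaw -176.58 tilt 0.12 q [ 17.2  32.2  68.1   0.   79.5 -76.2] w 0.0855 F [-0.1 -0.1 -0.2] M [-0.02  0.06  0.05]
shift [0.0003 0.004  0.0606] turn -0.0083
```

Call:
play_rows --targets "0 0.004 0.02 -0.008 0; 0 0.004 0.04 -0.008 0; 0 0.004 0.06 -0.008 0; 0 0.004 0.06 -0.008 0; 0 0.004 0.06 -0.008 0"

```text
time_s: 3.3
position: [0.551, 0.2982, 0.1023]
tool_rot: [[-0.998, -0.068, 0.001], [-0.068, 0.998, 0.0], [-0.001, 0.0, -1.0]]
ft_force: [0.5, 0.1, 0.7]
grip_width: 0.0854
```

```bash
python3 go.py .5508 .298 .102 183.9;  python3 - <<'E'
from h import *
d=grab('scene');save(d,'s2.png')
cv2.imwrite('pics/s2c.png',cv2.resize(cv2.imread('pics/s2.png')[50:180,330:460],None,fx=4,fy=4))
E
```

```text
t 3.3 pos [0.551  0.2982 0.1023] yaw -176.1 tilt 0.06 q [ 17.6  35.7  72.3  -0.   71.9 -76.3] w 0.0854 F [0.5 0.1 0.7] M [-0.02  0.03 -0.03]
shift [ 0.0002 -0.0002  0.0003] turn 0.0001
```

View pics/s2c.png

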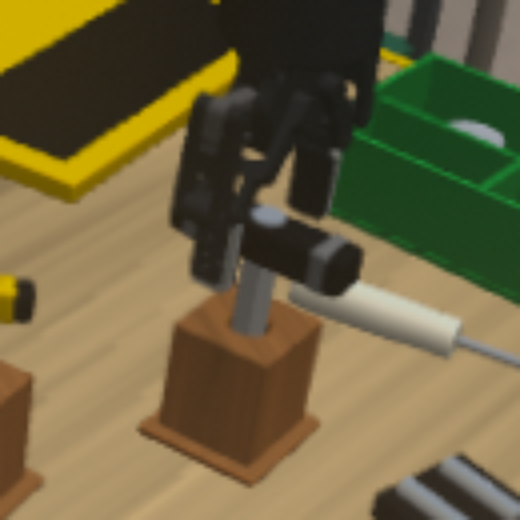

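The fingers straddle the middle of the bar, either side of the crop's (270,230). Close.

Call:
play_rows --targets "0 0 0 0 1; 0 0 0 0 1; 0 0 0 0 1; 0 0 0 0 1; 0 0 0 0 1" --force 80

```text
time_s: 3.85
position: [0.5508, 0.2982, 0.1018]
tool_rot: [[-0.998, -0.068, 0.001], [-0.068, 0.998, 0.0], [-0.001, 0.0, -1.0]]
ft_force: [1.0, 1.0, 2.5]
grip_width: 0.0228
```

Call:
play_rows --targets "0 0 0 0 1; 0 0 0 0 1; 0 0 0 0 1"

```text
time_s: 4.15
position: [0.5508, 0.2982, 0.1017]
tool_rot: [[-0.998, -0.068, 0.001], [-0.068, 0.998, 0.0], [-0.001, 0.0, -1.0]]
ft_force: [-0.6, 0.1, 4.7]
grip_width: 0.0228
```

```bash
python3 go.py .551 .298 .18 183.9
```

```text
t 4.15 pos [0.5508 0.2982 0.1017] yaw -176.09 tilt 0.05 q [ 17.6  35.7  72.4   0.   71.8 -76.3] w 0.0228 F [-0.6  0.1  4.7] M [0.02 0.   0.03]
shift [-0.0002 -0.0002 -0.0783] turn 0.0001
```

Call:
play_rows --targets "0 0 -0.02 0 1; 0 0 -0.05 0 1; 0 0 -0.08 0 1; 0 0 -0.11 0 1; 0 0 -0.125 0 1"

```text
time_s: 4.65
position: [0.5508, 0.2981, 0.2282]
tool_rot: [[-0.998, -0.068, 0.002], [-0.068, 0.998, 0.0], [-0.002, 0.0, -1.0]]
ft_force: [0.1, -0.5, -2.4]
grip_width: 0.0232
```

Call:
play_rows --targets "0 0 0 0 1; 0 0 0 0 1"

```text
time_s: 4.85
position: [0.5501, 0.2979, 0.2248]
tool_rot: [[-0.998, -0.068, -0.002], [-0.068, 0.998, -0.001], [0.002, -0.001, -1.0]]
ft_force: [-0.6, 0.1, -2.5]
grip_width: 0.0229
```

```bash
python3 go.py .545 -.0622 .20 177;  python3 - <<'E'
from h import *
d=grab('scene');save(d,'s3.png')
cv2.imwrite('pics/s3c.png',cv2.resize(cv2.imread('pics/s3.png')[0:180,330:480],None,fx=3,fy=3))
E
```

```text
t 4.85 pos [0.5501 0.2979 0.2248] yaw -176.1 tilt 0.14 q [ 17.6  29.9  61.8  -0.   88.4 -76.3] w 0.0229 F [-0.6  0.1 -2.5] M [-0.01 -0.03 -0.  ]
shift [ 0.0296 -0.3589  0.0251] turn 0.1205
```

View pics/s3c.png

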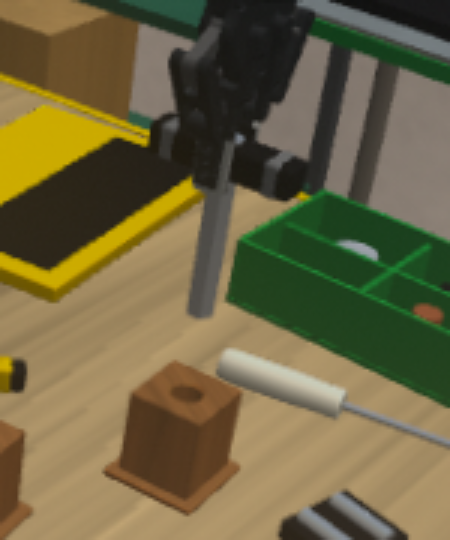

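Key is out of the stand and hanging vertical (the −2.5 N on the wrist fits its weight). Carry it to the socket.

Call:
play_rows --targets "0.002 -0.025 0 0.01 1; 0.005 -0.065 0 0.025 1; 0.009 -0.11 0 0.04 1; 0.013 -0.155 0 0.055 1; 0.017 -0.2 0 0.07 1"

```text
time_s: 5.4
position: [0.5464, 0.0958, 0.2247]
tool_rot: [[-1.0, 0.002, -0.003], [0.002, 1.0, 0.0], [0.003, 0.0, -1.0]]
ft_force: [1.2, -0.3, -2.3]
grip_width: 0.0231
```

```bash
python3 go.py .545 -.0622 .225 177
```

```text
t 5.4 pos [0.5464 0.0958 0.2247] yaw 179.88 tilt 0.17 q [ -2.3  22.6  74.1  -0.   83.4 -92.2] w 0.0231 F [ 1.2 -0.3 -2.3] M [ 0.06 -0.04  0.03]
shift [ 0.0011 -0.158  -0.0003] turn 0.0503
```

Call:
play_rows --targets "0 -0.045 0 0.015 1; 0 -0.09 0 0.03 1; 0 -0.13 0 0.045 1; 0 -0.15 0 0.05 1; 0 -0.15 0 0.05 1"

```text
time_s: 5.9
position: [0.5465, -0.055, 0.2247]
tool_rot: [[-0.998, 0.056, -0.003], [0.056, 0.998, 0.0], [0.003, 0.0, -1.0]]
ft_force: [-0.1, 1.6, -2.7]
grip_width: 0.023
```

Call:
play_rows --targets "0 0 0 0 1; 0 0 0 0 1"

```text
time_s: 6.1
position: [0.5468, -0.0515, 0.2257]
tool_rot: [[-0.999, 0.051, -0.001], [0.051, 0.999, 0.001], [0.001, 0.001, -1.0]]
ft_force: [0.1, 0.8, -2.5]
grip_width: 0.0228
```

```bash
python3 go.py .545 -.0622 .2 177;  python3 - <<'E'
from h import *
d=grab('scene');save(d,'s4.png');np.savez('s4.npz',**d);t=grab('top');save(t,'t4.png')
a=cv2.resize(cv2.imread('pics/s4.png')[100:280,180:320],None,fx=3,fy=3)
b=cv2.resize(cv2.imread('pics/t4.png')[100:280,270:400],None,fx=3,fy=3)
cv2.imwrite('pics/s4c.png',np.hstack([a,b]))
E
```

```text
t 6.1 pos [ 0.5468 -0.0515  0.2257] yaw 177.1 tilt 0.08 q [ -17.7   22.    75.     0.    83.1 -104.8] w 0.0228 F [ 0.1  0.8 -2.5] M [ 0.   -0.    0.01]
shift [ 0.0012 -0.0108  0.0257] turn 0.0018
```

View pics/s4c.png

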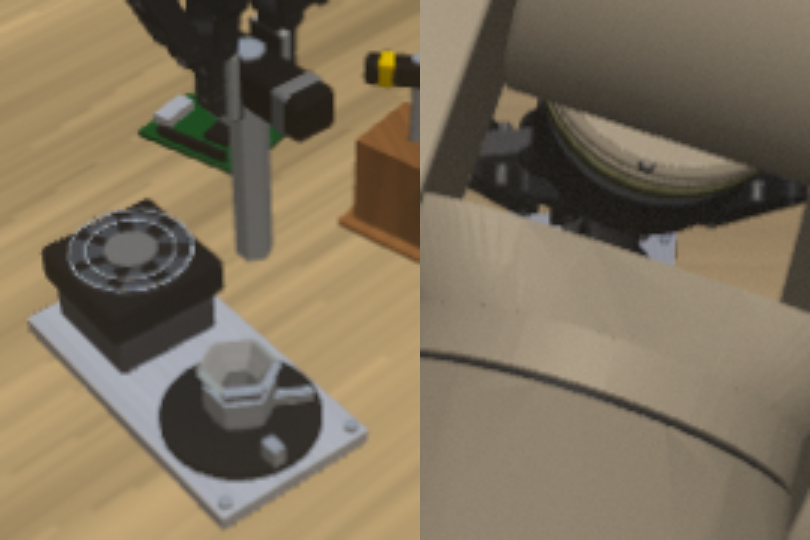

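Run:
```python
from h import *
d=dict(np.load('s4.npz'))
p=np.array([.5468,-.0515]);
print('foot',proj(d,np.array([*p,.134])),'top',proj(d,np.array([*p,.256])))
W=world(d);ok=d['range_z']>0
for z in(.145,.16,.18,.2):
    m=ok&(abs(W[...,2]-z)<.006)&(np.hypot(W[...,0]-p[0],W[...,1]-p[1])<.03)
    print(z,m.sum(),W[m].mean(0),W[m].min(0),W[m].max(0))
```

```text
foot [263.89096981 183.61138863] top [261.87897996 116.91642432]
0.145 69 [ 0.55214632 -0.05469627  0.14504275] [ 0.5424712  -0.05973413  0.1396423 ] [ 0.55725655 -0.04422883  0.15093382]
0.16 81 [ 0.55175951 -0.05454439  0.16054137] [ 0.54091349 -0.05994024  0.15429915] [ 0.55669904 -0.04314194  0.16590445]
0.18 78 [ 0.55220202 -0.05464014  0.17997645] [ 0.54293281 -0.06031087  0.1743249 ] [ 0.55753219 -0.04262241  0.18553572]
0.2 90 [ 0.55190401 -0.05513589  0.19991151] [ 0.54166519 -0.06043556  0.19401272] [ 0.55777345 -0.04191744  0.20589595]
```

Call:
play_rows --targets "0.001 -0.011 0 0.002 1; 0.001 -0.011 0.02 0.002 1; 0.001 -0.011 0.04 0.002 1; 0.001 -0.011 0.055 0.002 1; 0.001 -0.011 0.055 0.002 1"

```text
time_s: 6.7
position: [0.5445, -0.0635, 0.1695]
tool_rot: [[-0.999, 0.054, -0.004], [0.054, 0.999, 0.001], [0.004, 0.001, -1.0]]
ft_force: [0.6, 0.9, -2.7]
grip_width: 0.023
```

Call:
play_rows --targets "0 0 0 0 1; 0 0 0 0 1"

```text
time_s: 6.9
position: [0.5459, -0.0638, 0.1724]
tool_rot: [[-0.999, 0.054, 0.002], [0.054, 0.999, -0.001], [-0.002, -0.001, -1.0]]
ft_force: [-0.3, 0.2, -1.5]
grip_width: 0.0232
```

```bash
python3 go.py .5453 -.0625 .116 177;  python3 - <<'E'
from h import *
d=grab('scene');save(d,'s5.png');np.savez('s5.npz',**d)
a=cv2.resize(cv2.imread('pics/s5.png')[100:280,180:320],None,fx=3,fy=3)
cv2.imwrite('pics/s5c.png',a)
E
```

```text
t 6.9 pos [ 0.5459 -0.0638  0.1724] yaw 176.92 tilt 0.11 q [ -19.    24.6   80.1   -0.    75.2 -105.9] w 0.0232 F [-0.3  0.2 -1.5] M [-0.02  0.04  0.06]
shift [0.0008 0.0013 0.0564] turn -0.0014
```

View pics/s5c.png

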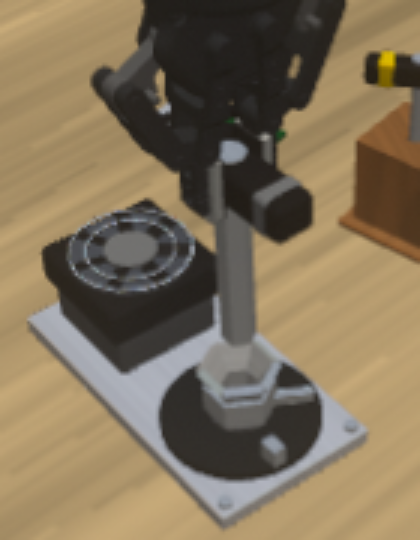

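Foot sits just above the dish and is centred on it (crop (238,340) above rim centre (238,370)). Descend gradually and watch the force.

Call:
play_rows --targets "0.001 0.001 0.012 0 1; 0.001 0.001 0.024 0 1; 0.001 0.001 0.034 0 1; 0.001 0.001 0.034 0 1; 0.001 0.001 0.034 0 1"

```text
time_s: 7.45
position: [0.5446, -0.0625, 0.1374]
tool_rot: [[-0.999, 0.054, -0.0], [0.054, 0.999, 0.0], [0.0, 0.0, -1.0]]
ft_force: [0.6, -0.8, -2.5]
grip_width: 0.0226
```

```bash
python3 go.py .5453 -.0625 .116 177
```

```text
t 7.45 pos [ 0.5446 -0.0625  0.1374] yaw 176.92 tilt 0.0 q [ -18.9   26.6   83.2   -0.    70.2 -105.8] w 0.0226 F [ 0.6 -0.8 -2.5] M [-0.01  0.03 -0.03]
shift [-0.0007  0.0001  0.0214] turn -0.0014
```

Call:
play_rows --targets "-0.001 0 0.005 0 1; -0.001 0 0.01 0 1; -0.001 0 0.014 0 1; -0.001 0 0.014 0 1; -0.001 0 0.014 0 1"

```text
time_s: 7.95
position: [0.5455, -0.0625, 0.1232]
tool_rot: [[-0.999, 0.054, -0.0], [0.054, 0.999, 0.0], [0.0, 0.0, -1.0]]
ft_force: [0.1, 0.0, -2.8]
grip_width: 0.0224
```

```bash
python3 go.py .5453 -.0625 .116 177;  python3 - <<'E'
from h import *
d=grab('scene');save(d,'s6.png');np.savez('s6.npz',**d)
a=cv2.resize(cv2.imread('pics/s6.png')[130:270,190:310],None,fx=4,fy=4)
cv2.imwrite('pics/s6c.png',a)
E
```

```text
t 7.95 pos [ 0.5455 -0.0625  0.1232] yaw 176.92 tilt 0.02 q [ -18.9   27.6   84.1   -0.    68.3 -105.8] w 0.0224 F [ 0.1  0.  -2.8] M [-0.01  0.1   0.04]
shift [0.0002 0.     0.0072] turn -0.0014
```

View pics/s6c.png

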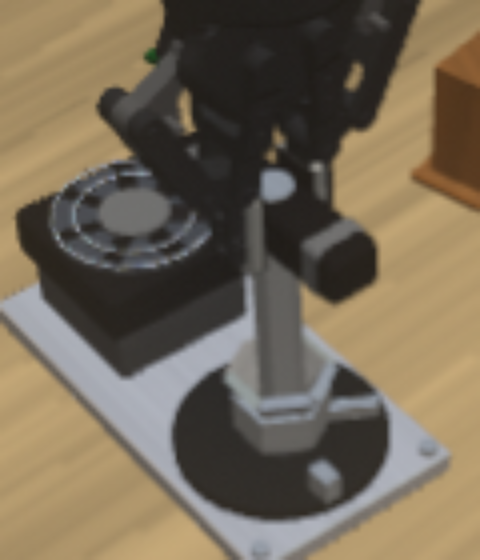

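The key is inside the straight socket with no added force. Continue to the floor.

Call:
play_rows --targets "0 0 0.004 0 1; 0 0 0.007 0 1; 0 0 0.008 0 1; 0 0 0.008 0 1; 0 0 0.008 0 1"

```text
time_s: 8.5
position: [0.5457, -0.0626, 0.1156]
tool_rot: [[-0.999, 0.054, 0.001], [0.054, 0.999, -0.0], [-0.001, -0.0, -1.0]]
ft_force: [-0.3, -0.2, 2.4]
grip_width: 0.0229
```

```bash
python3 go.py .5453 -.0625 .116 177
```

```text
t 8.5 pos [ 0.5457 -0.0626  0.1156] yaw 176.92 tilt 0.04 q [ -18.9   28.1   84.7   -0.    67.2 -105.8] w 0.0229 F [-0.3 -0.2  2.4] M [-0.03  0.11  0.03]
shift [ 0.0004  0.0001 -0.0004] turn -0.0014
```

Floor contact at the expected height (TCP 0.1156), with the force going from −2.8 to +2.4 N. Hold, then turn clockwise (positive about the tool z).

Call:
play_rows --targets "0 0 0 0 1; 0 0 0 0 1; 0 0 0 0 1; 0 0 0 0.05 1; 0 0 0 0.12 1"

```text
time_s: 9.0
position: [0.5456, -0.0626, 0.1156]
tool_rot: [[-0.985, 0.175, 0.001], [0.175, 0.985, -0.0], [-0.001, -0.0, -1.0]]
ft_force: [-0.6, -1.4, 3.9]
grip_width: 0.0228
```

Call:
play_rows --targets "0 0 0 0.08 1; 0 0 0 0.16 1; 0 0 0 0.24 1; 0 0 0 0.32 1; 0 0 0 0.4 1"

```text
time_s: 9.5
position: [0.5456, -0.0626, 0.1156]
tool_rot: [[-0.838, 0.545, 0.0], [0.545, 0.838, -0.0], [-0.0, -0.0, -1.0]]
ft_force: [-0.9, 0.6, 4.3]
grip_width: 0.0227
```

```bash
python3 go.py .5453 -.0625 .116 115;  python3 - <<'E'
from h import *
d=grab('scene');save(d,'s7.png');np.savez('s7.npz',**d)
a=cv2.resize(cv2.imread('pics/s7.png')[130:270,190:310],None,fx=4,fy=4)
cv2.imwrite('pics/s7c.png',a)
E
```

```text
t 9.5 pos [ 0.5456 -0.0626  0.1156] yaw 146.95 tilt 0.02 q [-18.9  28.1  84.7  -0.   67.2 -75.8] w 0.0227 F [-0.9  0.6  4.3] M [-0.03  0.22  0.16]
shift [ 0.0003 -0.0001 -0.0004] turn 0.5577
```

View pics/s7c.png

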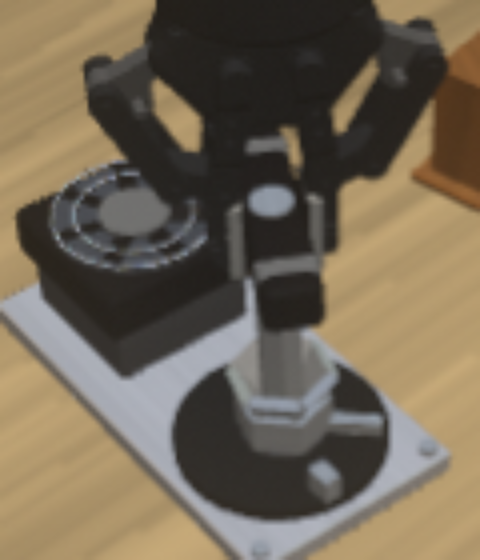

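Pointer has begun to turn (tip now at crop (380,423)) and the key is still home. Continue.

Call:
play_rows --targets "0 0 0 0.08 1; 0 0 0 0.16 1; 0 0 0 0.24 1; 0 0 0 0.32 1; 0 0 0 0.4 1"

```text
time_s: 10.05
position: [0.5456, -0.0625, 0.1156]
tool_rot: [[-0.561, 0.828, 0.0], [0.828, 0.561, -0.0], [-0.0, 0.0, -1.0]]
ft_force: [-0.8, -0.5, 4.1]
grip_width: 0.0232
```

Call:
play_rows --targets "0 0 0 0.05 1; 0 0 0 0.1 1; 0 0 0 0.15 1; 0 0 0 0.2 1; 0 0 0 0.2 1"

```text
time_s: 10.55
position: [0.5456, -0.0625, 0.1156]
tool_rot: [[-0.388, 0.922, 0.0], [0.922, 0.388, -0.0], [-0.0, 0.0, -1.0]]
ft_force: [0.6, -0.1, 5.3]
grip_width: 0.023
```

```bash
python3 go.py .5453 -.0625 .116 105;  python3 - <<'E'
from h import *
d=grab('scene');save(d,'s8.png');np.savez('s8.npz',**d)
a=cv2.resize(cv2.imread('pics/s8.png')[130:270,190:310],None,fx=4,fy=4)
cv2.imwrite('pics/s8c.png',a)
E
```

```text
t 10.55 pos [ 0.5456 -0.0625  0.1156] yaw 112.8 tilt 0.02 q [-18.9  28.1  84.7   0.   67.2 -41.7] w 0.023 F [ 0.6 -0.1  5.3] M [-0.    0.14  0.05]
shift [ 0.0001 -0.0002 -0.0004] turn 0.1362
```

View pics/s8c.png

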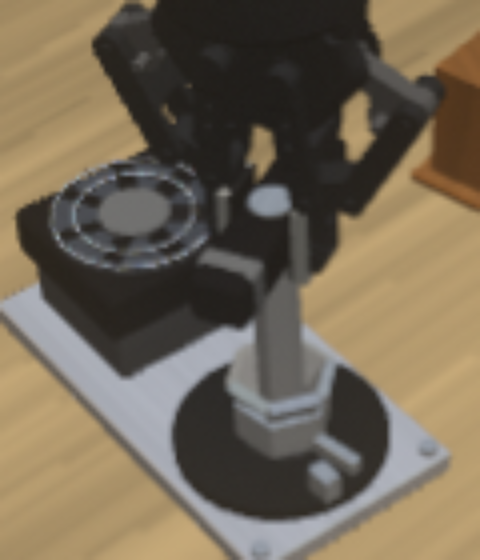

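Pointer (tip (350,465)) is close to the stop (325,480). I'll go on slowly and watch the moment.

Call:
play_rows --targets "0 0 0 0.04 1; 0 0 0 0.08 1; 0 0 0 0.11 1; 0 0 0 0.11 1; 0 0 0 0.11 1"

```text
time_s: 11.1
position: [0.5456, -0.0625, 0.1155]
tool_rot: [[-0.286, 0.958, 0.0], [0.958, 0.286, -0.0], [-0.0, 0.0, -1.0]]
ft_force: [-1.6, 0.5, 5.8]
grip_width: 0.023
```

```bash
python3 go.py .5453 -.0625 .116 105
```

```text
t 11.1 pos [ 0.5456 -0.0625  0.1155] yaw 106.59 tilt 0.02 q [-18.9  28.1  84.7   0.   67.2 -35.5] w 0.023 F [-1.6  0.5  5.8] M [0.01 0.19 0.11]
shift [ 0.0001 -0.0003 -0.0005] turn 0.0278
```

Call:
play_rows --targets "0 0 0 0.03 1; 0 0 0 0.06 1; 0 0 0 0.06 1"

```text
time_s: 11.4
position: [0.5456, -0.0625, 0.1155]
tool_rot: [[-0.227, 0.974, 0.0], [0.974, 0.227, -0.0], [-0.0, 0.0, -1.0]]
ft_force: [-0.6, 0.4, 4.6]
grip_width: 0.0231
```

```bash
python3 go.py .5453 -.0625 .116 105;  python3 - <<'E'
from h import *
d=grab('scene');save(d,'s9.png');np.savez('s9.npz',**d)
a=cv2.resize(cv2.imread('pics/s9.png')[130:270,190:310],None,fx=4,fy=4)
cv2.imwrite('pics/s9c.png',a)
E
```

```text
t 11.4 pos [ 0.5456 -0.0625  0.1155] yaw 103.12 tilt 0.02 q [-18.9  28.1  84.7   0.   67.2 -32. ] w 0.0231 F [-0.6  0.4  4.6] M [0.09 0.19 0.12]
shift [ 0.0001 -0.0003 -0.0005] turn -0.0329
```

View pics/s9c.png

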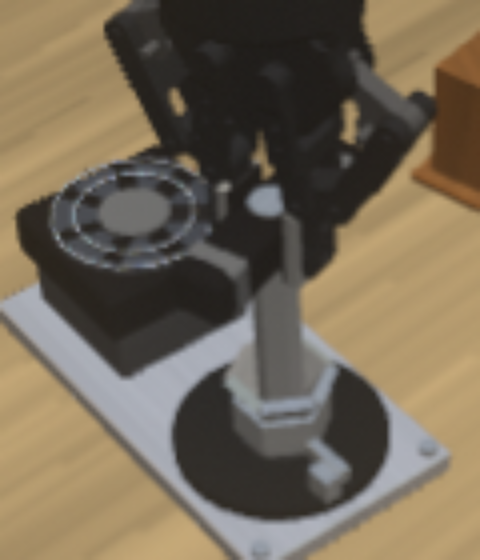

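Call:
play_rows --targets "0 0 0 0.03 1; 0 0 0 0.06 1; 0 0 0 0.06 1"

```text
time_s: 11.75
position: [0.5456, -0.0625, 0.1155]
tool_rot: [[-0.168, 0.986, 0.0], [0.986, 0.168, -0.0], [-0.0, 0.0, -1.0]]
ft_force: [-1.2, 0.2, 5.7]
grip_width: 0.0231
```

```bash
python3 go.py .5453 -.0625 .116 100
```

```text
t 11.75 pos [ 0.5456 -0.0625  0.1155] yaw 99.69 tilt 0.02 q [-18.9  28.1  84.7  -0.   67.2 -28.6] w 0.0231 F [-1.2  0.2  5.7] M [0.02 0.16 0.24]
shift [ 0.0001 -0.0003 -0.0005] turn -0.0054
```

Call:
play_rows --targets "0 0 0 0.03 1; 0 0 0 0.05 1; 0 0 0 0.05 1"

```text
time_s: 12.05
position: [0.5456, -0.0625, 0.1155]
tool_rot: [[-0.12, 0.993, 0.0], [0.993, 0.12, -0.0], [-0.0, 0.0, -1.0]]
ft_force: [-0.5, 0.2, 5.1]
grip_width: 0.023
```

```bash
python3 go.py .5453 -.0625 .116 100;  python3 - <<'E'
from h import *
d=grab('scene');save(d,'s10.png');np.savez('s10.npz',**d)
a=cv2.resize(cv2.imread('pics/s10.png')[130:270,190:310],None,fx=4,fy=4)
cv2.imwrite('pics/s10c.png',a)
E
```

```text
t 12.05 pos [ 0.5456 -0.0625  0.1155] yaw 96.87 tilt 0.02 q [-18.9  28.1  84.7  -0.   67.2 -25.8] w 0.023 F [-0.5  0.2  5.1] M [0.06 0.22 0.39]
shift [ 0.     -0.0003 -0.0005] turn -0.0546
```

View pics/s10c.png

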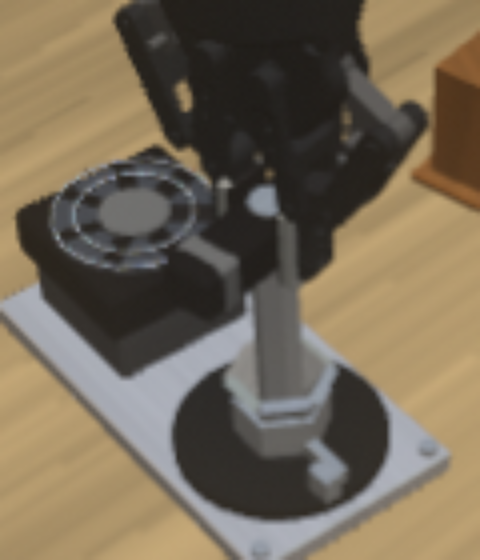

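Pointer is against the stop block and the moment has gone from 0.12 to 0.39 N·m. Hold, relax the twist slightly, release.

Call:
play_rows --targets "0 0 0 0 1; 0 0 0 0 1; 0 0 0 -0.04 1; 0 0 0 -0.06 1; 0 0 0 -0.06 1"

```text
time_s: 12.6
position: [0.5456, -0.0625, 0.1156]
tool_rot: [[-0.179, 0.984, 0.0], [0.984, 0.179, 0.0], [-0.0, 0.0, -1.0]]
ft_force: [-1.2, -0.5, 5.1]
grip_width: 0.023
```

```bash
python3 go.py .5453 -.0625 .116 100
```

```text
t 12.6 pos [ 0.5456 -0.0625  0.1156] yaw 100.3 tilt 0.02 q [-18.9  28.1  84.7   0.   67.2 -29.2] w 0.023 F [-1.2 -0.5  5.1] M [ 0.03  0.2  -0.09]
shift [ 0.0001 -0.0003 -0.0004] turn 0.0053
```

Call:
play_rows --targets "0 0 0 0 0.7; 0 0 0 0 0.6; 0 0 0 0 0.5; 0 0 0 0 0.3; 0 0 0 0 0"

```text
time_s: 13.1
position: [0.5455, -0.0625, 0.1152]
tool_rot: [[-0.176, 0.984, -0.0], [0.984, 0.176, 0.0], [0.0, -0.0, -1.0]]
ft_force: [-0.5, 0.4, 0.4]
grip_width: 0.0704
```

Call:
play_rows --targets "0 0 0 0 0; 0 0 0 0 0; 0 0 0 0 0; 0 0 0 0 0; 0 0 0 0 0"

```text
time_s: 13.6
position: [0.5455, -0.0625, 0.1153]
tool_rot: [[-0.176, 0.984, 0.0], [0.984, 0.176, 0.0], [0.0, 0.0, -1.0]]
ft_force: [0.1, -0.9, 0.2]
grip_width: 0.0849
```

```bash
python3 go.py .5453 -.0625 .116 100;  python3 - <<'E'
from h import *
d=grab('scene');save(d,'s11.png');np.savez('s11.npz',**d)
a=cv2.resize(cv2.imread('pics/s11.png')[130:270,190:310],None,fx=4,fy=4)
cv2.imwrite('pics/s11c.png',a)
E
```

```text
t 13.6 pos [ 0.5455 -0.0625  0.1153] yaw 100.14 tilt 0.0 q [-18.9  28.1  84.7   0.   67.2 -29. ] w 0.0849 F [ 0.1 -0.9  0.2] M [ 0.01  0.01 -0.01]
shift [ 0.     -0.0002 -0.0007] turn 0.0025
```

View pics/s11c.png

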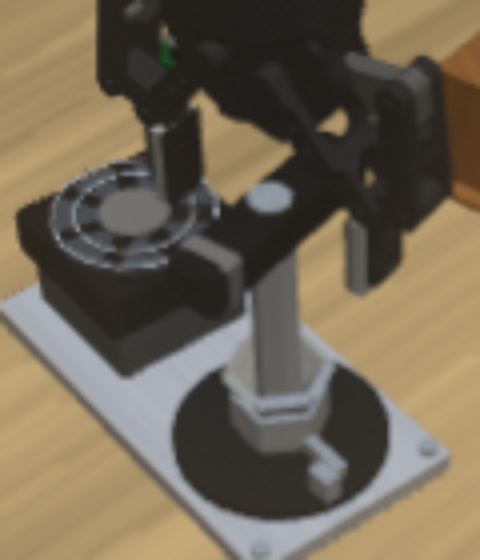

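Fingers are open and clear, the key stands upright and the pointer is still at the stop. Retreat straight up.

Call:
play_rows --targets "0 0 -0.02 0 0; 0 0 -0.05 0 0; 0 0 -0.09 0 0; 0 0 -0.13 0 0; 0 0 -0.15 0 0"

```text
time_s: 14.15
position: [0.5461, -0.0627, 0.2689]
tool_rot: [[-0.176, 0.984, 0.005], [0.984, 0.176, -0.002], [-0.002, 0.004, -1.0]]
ft_force: [-0.2, 0.1, -0.6]
grip_width: 0.0857
```

Call:
play_rows --targets "-0.02 0 0 0 0; -0.06 0 0 0 0; -0.1 0 0 0 0; -0.14 0 0 0 0; -0.17 0 0 0 0"

```text
time_s: 14.65
position: [0.5754, -0.2321, 0.265]
tool_rot: [[-0.175, 0.985, -0.0], [0.985, 0.175, -0.0], [-0.0, -0.0, -1.0]]
ft_force: [-0.4, 1.2, -0.1]
grip_width: 0.0853
```

Call:
play_rows --targets "0 0 0 0 0; 0 0 0 0 0; 0 0 0 0 0; 0 0 0 0 0; 0 0 0 0 0"

```text
time_s: 15.15
position: [0.5755, -0.229, 0.2657]
tool_rot: [[-0.177, 0.984, 0.0], [0.984, 0.177, -0.0], [-0.0, 0.0, -1.0]]
ft_force: [1.3, 0.9, -0.2]
grip_width: 0.0852
```

```bash
python3 go.py .5453 -.0625 .116 100;  python3 - <<'E'
from h import *
d=grab('scene');save(d,'s12.png');t=grab('top');save(t,'t12.png')
a=cv2.resize(cv2.imread('pics/s12.png')[140:280,200:300],None,fx=4,fy=4)
b=cv2.resize(cv2.imread('pics/t12.png')[150:290,285:375],None,fx=4,fy=4)
cv2.imwrite('pics/s12c.png',np.hstack([a,b]))
for n,d in(('scene',d),('top',t)):
    W=world(d);ok=d['range_z']>0
    r=np.hypot(W[...,0]-.545,W[...,1]+.0625)
    m=ok&(r<.056)&(W[...,2]>.12)&(W[...,2]<.16)
    print(n,m.sum(),cv2.minAreaRect(W[m][:,:2].astype(np.float32)) if m.sum()>5 else '',np.percentile(W[m][:,2],[50,90,98]))
    m=ok&(r>.028)&(r<.045)&(W[...,2]>.0245)&(W[...,2]<.045)
    v=W[m][:,:2]-[.5455,-.0625];an=np.degrees(np.arctan2(v[:,1],v[:,0]));print(np.percentile(an,[2,10,50,90,98]))
E
```

```text
t 15.15 pos [ 0.5755 -0.229   0.2657] yaw 100.2 tilt 0.02 q [-32.6  27.9  58.6   0.   93.5 -42.8] w 0.0852 F [ 1.3  0.9 -0.2] M [ 0.05  0.02 -0.01]
shift [ 0.1692 -0.0002  0.1496] turn 0.0036
scene 1084 ((0.5448090434074402, -0.06319977343082428), (0.025965729728341103, 0.10021661967039108), 9.649863243103027) [0.14528427 0.14745931 0.14835561]
[-22.55066626 -20.49025892 -11.30243351  -2.50775972  -1.22492083]
top 1113 ((0.5441177487373352, -0.06269586086273193), (0.025107473134994507, 0.1006031408905983), 9.490423202514648) [0.14535779 0.1471152  0.14820048]
[-19.54547067 -17.60440837 -11.0955757   -1.45373415  -0.89454169]
```

View pics/s12c.png

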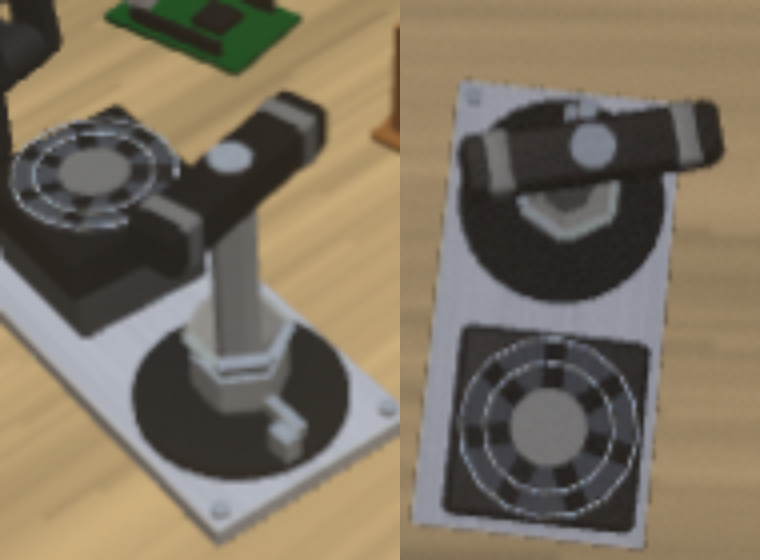

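The key stands upright, bar top at 0.145–0.147 (0.146 expected when home), its centre within 2 mm of where the socket was measured, and the pointer touches the stop (scene crop (290,420)). Hand in.

```bash
python3 -c "
from rig import env,status
print(env.close_job());print(status.observe()['time_s'])"
```

```text
the job is handed in; nothing more can be done
None
the job is handed in; nothing more can be done
```

I took the big T key out of its stand, pushed it fully home in the fan unit's socket, and turned the screw clockwise until its pointer met the stop. I then let go and left the key standing, handing the job in at about 15 s. No verdict was reported.

- **Seated before turning:** the foot met the socket floor at the expected height (TCP at 0.1156 m). I held it there for 0.3 s before starting to turn.
- **Against the stop:** the turning moment rose from about 0.12 to 0.39 N·m, and both cameras show the pointer at the stop block. The screw angle itself can't be read, so this rests on the moment and the images.
- **After release:**
  - The bar top is at 0.145–0.147 m, against 0.146 m expected with the key home.
  - The bar centre is within 2 mm of the measured socket centre.
  - The key looks upright.
  - The gripper is open and about 0.17 m away.

No check failed. The two cameras disagreed by about 1 mm on the socket centre, which is within their calibration.

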